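Stroke the lids of a weekly pill organiser shut

ROBOT

A 6-joint arm with a two-finger parallel gripper is mounted at the origin on a cart in front of the work surface, level with it; the furniture and walls round the work are solid. World frame = base frame: x ahead of the robot, y to its left, z up, the work surface at z = 0. Lengths are in mm, angles in rad, forces in N, time in s.
With the tool pointing down it reaches from about 275 to 1000 mm from the base axis. Payload 8.4 kg.
Tool frame: the origin (TCP) lies at the very end of the fingers, on their centre line; the grasp point (between the pads) lies 19 mm behind it; z points along the fingers, y is the direction in which the jaws open and shut (so a half turn about z gives the same grasp; the last joint's range is limited). The gripper opens to 85 mm and grips with 20 to 120 N. Pads are 22 mm wide; open, the fingers measure 114 mm over their backs; the gripper's body (76 mm by 85 mm) begins 54 mm behind the grasp point. The pads swing forward as they close: fully open they stand 13 mm farther back than shut.
Start: joints at [1.129, 0.353, 1.633, -0, 1.155, -0.002], TCP at [266.098, 565.526, 231.281] pointing down, gripper open.
Joint ranges: [-2.63, 2.63], [-0.92, 2.1], [0.06, 2.66], [-1.3, 4.44], [0, 2.69], [-3.02, 3.02]. Speed limits (rad/s): [2.22, 2.22, 2.79, 3.14, 3.14, 3.14].

INTERFACE

Orientations are given as [roll, pitch, yaw] about the fixed x, y, z axes, in that order (R = Rz(yaw) Ry(pitch) Rx(roll)).
In Python, from rig import r gives the robot as it stands.
- The arm moves only by the tool jog_arm, never from a script. Its argument "moves" is a list of rows, each an object with "grip": the gripper command: -1 is fully open, 1 is shut, values between are in proportion; "translation": the shift along the tool's x, y, z in m, a list of three; "twist": the turn, a rotation vector about the tool's x, y, z in rad, a list of three. In form: [{"grip": grip, "translation": [dx, dy, dz], "twist": [ax, ay, az]}, ...]. A call has 1 to 10 rows; each row shifts and turns the commanded pose from where the row before left it, along the tool's axes as they then stand; what a row does not reach is not made up. A row lasts 1/12 s, in which the tool goes at most 41.7 mm and 7.16 degrees, less where a joint would pass 70% of its speed; a pose out of reach is approached as far as the arm can. A call with a gripper value outside its range is refused whole. The fingers move at their own pace and stop on an object; "squeeze" is the grip in N (left out, the last holds). Time passes only in rows, so rows that do not move let the fingers close. It gives the time, the measured TCP pose, the force and the opening at its end, in the units of the state.
- r.sense(): the state, without advancing time (a new reading comes with each control period).
- r.grab_frame(name): name is "side" or "top" or "wrist"; returns (picture, depth): 384x512x3 uint8, red, green, blue; 384x512 float32, mm along the optical axis (not along the pixel's ray), 0 where there is no reading.
- r.calibration(name): a dict with "fx", "fy", "cx", "cy" (pixels), "R" (3x3) and "t" (3): a world point X has camera coordinates R X + t. Camera axes: x right, y down, z forward; pixel columns grow to the right and rows downward; lengths in mm; the calibration is good to about 2 mm. A picture is of the moment at which its call begins: read the wrist's pose just before it. calibration takes no time and is no camera call; for the wrist camera it gives the pose at the moment of the call.
- r.sign_off(): hands the job in, once; it reports no verdict.
The state is a dict: "clock": time; "qpos": joint angles; "qvel": joint speeds; "joint_efforts": joint torques, N m; "eef_pos": TCP position; "tcp_rot": TCP orientation; "contact_force": force on the tool from outside, world axes, zero at the start; "wrist_torque": the same for the moment, N m; "opening": opening from 0.0 (shut) to 1.0 (fully open).
Only numpy, scipy, OpenCV 4.12 (cv2) and the standard library are available. Lean on these libraries where they do the work, as an engineer would, in place of code of your own. Each camera call takes 0.05 s, during which the arm holds its last target.

TASK

Close the seven open blue lids of the round pill organiser, one after another in the order of their dots from one to seven, by running the fingertips lightly round the ring of lids: begin beside the orange segment and go anticlockwise (seen from above), from each lid's hinge towards its raised edge, until all lids lie flat. Do not lift the organiser or push it out of its place, and leave the other things on the worktop alone.

Things in the scene. Friction and masses are not known exactly. Their poses are not given: they have to be found in the camera images.
- organiser: round white weekly pill organiser, 160 mm across, 0.5 kg, loose. Origin: centre of its underside, z up; +x points through the middle of the fixed orange segment. Anticlockwise from +x (seen from above), lid k covers 22.5+45(k-1) to 22.5+45k degrees, radius 29 to 79 mm (mid ring 56 mm; small lips reach 86 mm). Top of a shut lid: 33.3 mm above the underside; flat hub (radius 26 mm): 34 mm
- orange_segment (a point): point on top of the closed orange segment, mid width, at radius 56 mm, 33.3 mm above the organiser's underside. The segment spans 45 degrees and never moves; lid 1 follows it anticlockwise, lid 7 lies on its other side
- lid1 (a joint): angle of blue lid 1 (1 white dot), rad: 0 = shut flat, grows as it opens; starts at 0.4 to 0.8. Hinged on the radial line at its 22.5 degree edge (the orange segment side), 31.5 mm above the underside; open, it is a ramp rising anticlockwise. Turns easily (friction 0.004 N m), stays where left, no spring: tips passing anticlockwise at the shut height press it flat
- lid2 (a joint): angle of blue lid 2 (2 white dots), rad: 0 = shut flat, grows as it opens; starts at 0.4 to 0.8. Hinged on the radial line at its 67.5 degree edge (lid 1 side), 31.5 mm above the underside; open, it is a ramp rising anticlockwise. Turns easily (friction 0.004 N m), stays where left, no spring: tips passing anticlockwise at the shut height press it flat
- lid3 (a joint): angle of blue lid 3 (3 white dots), rad: 0 = shut flat, grows as it opens; starts at 0.4 to 0.8. Hinged on the radial line at its 112.5 degree edge (lid 2 side), 31.5 mm above the underside; open, it is a ramp rising anticlockwise. Turns easily (friction 0.004 N m), stays where left, no spring: tips passing anticlockwise at the shut height press it flat
- lid4 (a joint): angle of blue lid 4 (4 white dots), rad: 0 = shut flat, grows as it opens; starts at 0.4 to 0.8. Hinged on the radial line at its 157.5 degree edge (lid 3 side), 31.5 mm above the underside; open, it is a ramp rising anticlockwise. Turns easily (friction 0.004 N m), stays where left, no spring: tips passing anticlockwise at the shut height press it flat
- lid5 (a joint): angle of blue lid 5 (5 white dots), rad: 0 = shut flat, grows as it opens; starts at 0.4 to 0.8. Hinged on the radial line at its 202.5 degree edge (lid 4 side), 31.5 mm above the underside; open, it is a ramp rising anticlockwise. Turns easily (friction 0.004 N m), stays where left, no spring: tips passing anticlockwise at the shut height press it flat
- lid6 (a joint): angle of blue lid 6 (6 white dots), rad: 0 = shut flat, grows as it opens; starts at 0.4 to 0.8. Hinged on the radial line at its 247.5 degree edge (lid 5 side), 31.5 mm above the underside; open, it is a ramp rising anticlockwise. Turns easily (friction 0.004 N m), stays where left, no spring: tips passing anticlockwise at the shut height press it flat
- lid7 (a joint): angle of blue lid 7 (7 white dots), rad: 0 = shut flat, grows as it opens; starts at 0.4 to 0.8. Hinged on the radial line at its 292.5 degree edge (lid 6 side), 31.5 mm above the underside; open, it is a ramp rising anticlockwise. Turns easily (friction 0.004 N m), stays where left, no spring: tips passing anticlockwise at the shut height press it flat
- mug: speckled white stoneware mug, 78x114x100 mm, bystander; origin at the centre of its underside
- spice_jar: spice jar with a yellow cap, 42 mm across, 96 mm tall, bystander; origin at the centre of its underside
- salt: salt shaker with a grey top, 44 mm across, 90 mm tall, bystander; origin at the centre of its underside
- tin: low round food tin, 86 mm across, 40 mm tall, bystander; origin at the centre of its underside
- scoop: steel coffee scoop lying flat, 131 mm long, 24 mm high, bystander; origin at the centre of its underside
- teaspoon: steel teaspoon lying flat, 139 mm long, 10 mm high, bystander; origin at the centre of its underside
- notebook: purple shopping notebook lying flat, 148x109x14 mm, bystander; origin at the centre of its underside
- tea_light: tea light in a metal cup, 38 mm across, 15 mm tall, bystander; origin at the centre of its underside

How it is judged:
By the outcome, as a careful person would: the job done as asked, in the order asked, and still so for the second after the job is handed in, with the robot touching nothing.
It also fails if it takes over 56 s, if anything falls off the work surface, if the arm or the gripper's body presses on something with over 40 N, if the wrist force passes 120 N, or if a joint passes its speed limit or range.

## Working session

There is one attempt and no reset: what is moved stays moved. The work goes in short steps, Python scripts to look and compute and a tool call to move; the robot and the scene stay as the last step left them, time stands still between calls to the robot, and variables do not carry over. Pictures are saved under pics/ and viewed, and the job is handed in when it is done.

Besides the shell and the picture viewer there is one more tool, called as name([rows], argument=value, ...), one row to a line, values as JSON. jog_arm: Moves the arm, as the interface text tells. Its arguments: {"type":"object","properties":{"moves":{"type":"array"},"squeeze":{"type":"number"}},"required":["moves"]}

```bash
mkdir -p pics; ls; python3 - <<'E'
from rig import r
import cv2,numpy as np
s=r.sense();print(s)
for n in ["top","side","wrist"]:
    c=r.calibration(n);p,d=r.grab_frame(n)
    cv2.imwrite(f"pics/{n}0.png",p[:,:,::-1]);np.savez(f"{n}0.npz",p=p,d=d,**c)
    print(n,c)
E
```

```text
pics
{'clock': 0.0, 'qpos': array([ 1.12860908e+00,  3.53652719e-01,  1.63416936e+00, -4.58008964e-05,
        1.15521034e+00, -2.38569461e-03]), 'qvel': array([-5.27704693e-05, -1.19334385e-03, -3.50490823e-04, -6.39902763e-05,
        1.57991923e-03, -4.41562776e-04]), 'joint_efforts': array([ 1.57471928e-03, -6.05264854e+01, -3.42063081e+01,  1.49169787e-04,
        9.52118455e-03,  8.25971398e-06]), 'eef_pos': array([265.89043379, 565.0674285 , 230.54376469]), 'tcp_rot': array([-3.14015279e+00,  3.84407006e-05,  2.70180965e+00]), 'contact_force': array([-1.08476069, -0.79215895,  0.87078211]), 'wrist_torque': array([-0.06150178,  0.01471229,  0.0314554 ]), 'opening': 0.9962999937503457}
top {'fx': 346.5287099791754, 'fy': 346.5287099791754, 'cx': 252.19195730636744, 'cy': 192.8044663874123, 'R': array([[ 0.01145351, -0.99976529,  0.01838958],
       [-0.99681575, -0.01286721, -0.07869431],
       [ 0.07891246, -0.0174297 , -0.99672917]]), 't': array([-74.1670355 , 567.59849903, 983.82295995])}
side {'fx': 350.83683858817056, 'fy': 350.83683858817056, 'cx': 260.0452895092259, 'cy': 192.81391576309474, 'R': array([[-0.86864825, -0.49495446,  0.02168656],
       [-0.19720518,  0.30527717, -0.93162008],
       [ 0.4544891 , -0.81352685, -0.36278606]]), 't': array([473.77461156, 198.74659968, 847.62365431])}
wrist {'fx': 264.9169704367441, 'fy': 264.9169704367441, 'cx': 256.82787975580396, 'cy': 188.52041067881623, 'R': array([[ 4.25720711e-01,  9.04854345e-01, -6.99837179e-04],
       [ 8.72951629e-01, -4.10507143e-01,  2.63513451e-01],
       [ 2.38154003e-01, -1.12794058e-01, -9.64655468e-01]]), 't': array([-624.63232874,  -34.33835754,  379.03374907])}
```

View pics/top0.png

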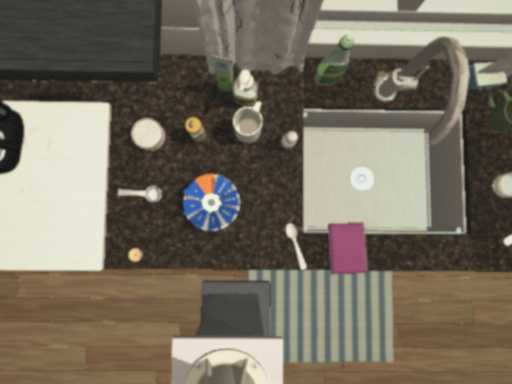

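View pics/side0.png

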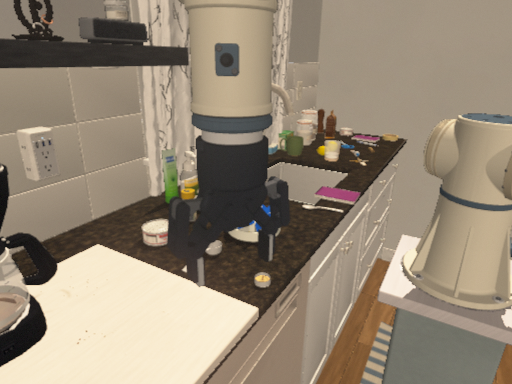

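View pics/wrist0.png

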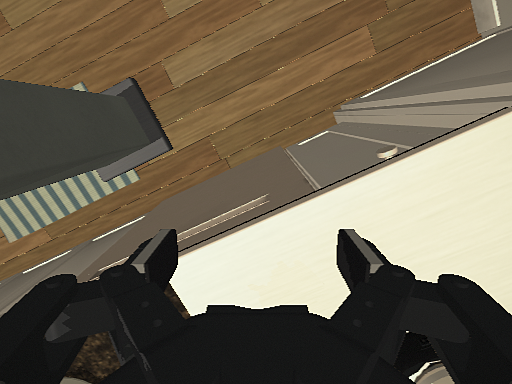

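```bash
python3 - <<'E'
import cv2,numpy as np
f=np.load("top0.npz");p=f['p'][:,:,::-1]
cv2.imwrite("pics/topcrop.png",cv2.resize(p[160:244,160:264],None,fx=7,fy=7,interpolation=cv2.INTER_CUBIC))
# cloud
d=f['d'];v,u=np.mgrid[:384,:512]
C=np.stack([(u-f['cx'])/f['fx']*d,(v-f['cy'])/f['fy']*d,d],-1)
W=(C-f['t'])@f['R']
np.save("W.npy",W)
for uv in [(211,202),(205,184),(150,210),(260,185),(211,255),(211,165)]: print(uv,W[uv[1],uv[0]].round(1))
E
```

```text
(211, 202) [539.6  50.4  35.4]
(205, 184) [591.   68.5  36.4]
(150, 210) [515.5 231.5   4.5]
(260, 185) [593.8 -90.6   0.9]
(211, 255) [386.2  50.8  -0.6]
(211, 165) [651.6  56.1   1.8]
```

View pics/topcrop.png

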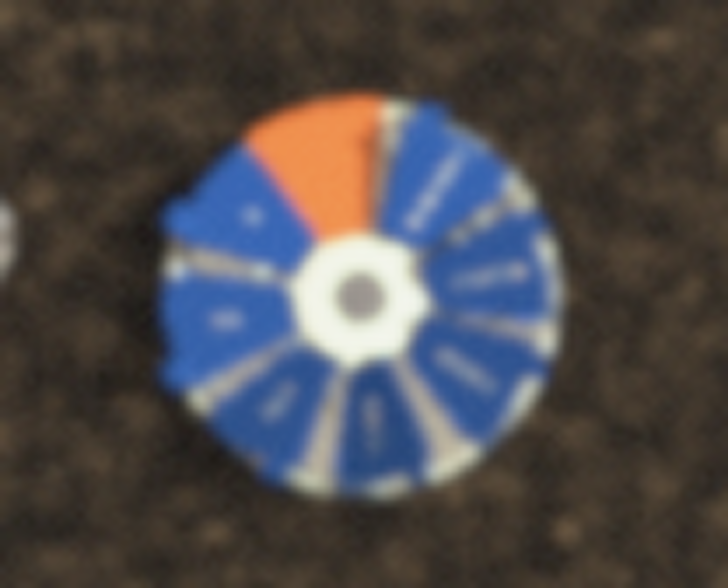

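jog_arm([
  {"grip": 1,"translation": [-0.025,-0.021,0],"twist": [0,0,0]},
  {"grip": 1,"translation": [-0.025,-0.021,0],"twist": [0,0,0]},
  {"grip": 1,"translation": [-0.025,-0.021,0],"twist": [0,0,0]},
  {"grip": 1,"translation": [-0.025,-0.021,0],"twist": [0,0,0]},
  {"grip": 1,"translation": [-0.025,-0.021,0],"twist": [0,0,0]},
  {"grip": 1,"translation": [-0.025,-0.021,0],"twist": [0,0,0]},
  {"grip": 1,"translation": [-0.025,-0.021,0],"twist": [0,0,0]},
  {"grip": 1,"translation": [-0.025,-0.021,0],"twist": [0,0,0]},
  {"grip": 1,"translation": [-0.025,-0.021,0],"twist": [0,0,0]},
  {"grip": 1,"translation": [-0.025,-0.021,0],"twist": [0,0,0]},
], squeeze=20)

```text
clock: 0.98
eef_pos: [403.1, 267.5, 231.2]
tcp_rot: [-3.141, -0.0, 2.702]
contact_force: [0.6, -0.1, -0.2]
opening: -0.002
```

jog_arm([
  {"grip": 1,"translation": [-0.025,-0.021,0],"twist": [0,0,0]},
  {"grip": 1,"translation": [-0.025,-0.021,0],"twist": [0,0,0]},
  {"grip": 1,"translation": [-0.025,-0.021,0],"twist": [0,0,0]},
  {"grip": 1,"translation": [-0.025,-0.021,0],"twist": [0,0,0]},
  {"grip": 1,"translation": [-0.025,-0.021,0],"twist": [0,0,0]},
  {"grip": 1,"translation": [-0.025,-0.021,0],"twist": [0,0,0]},
  {"grip": 1,"translation": [-0.025,-0.021,0],"twist": [0,0,0]},
  {"grip": 1,"translation": [-0.025,-0.021,0],"twist": [0,0,0]},
  {"grip": 1,"translation": [-0.025,-0.021,0],"twist": [0,0,0]},
  {"grip": 1,"translation": [-0.025,-0.021,0],"twist": [0,0,0]},
])

```text
clock: 1.82
eef_pos: [540.0, -29.0, 231.2]
tcp_rot: [-3.142, -0.0, 2.702]
contact_force: [-0.2, 1.0, -0.4]
opening: 0.002
```

jog_arm([
  {"grip": 1,"translation": [0,0,0],"twist": [0,0,0.113]},
  {"grip": 1,"translation": [0,0,0],"twist": [0,0,0.113]},
  {"grip": 1,"translation": [0,0,0],"twist": [0,0,0.113]},
  {"grip": 1,"translation": [0,0,0],"twist": [0,0,0.113]},
  {"grip": 1,"translation": [0,0,0],"twist": [0,0,0.113]},
  {"grip": 1,"translation": [0,0,0],"twist": [0,0,0.113]},
  {"grip": 1,"translation": [0,0,0],"twist": [0,0,0.113]},
  {"grip": 1,"translation": [0,0,0],"twist": [0,0,0.113]},
  {"grip": 1,"translation": [0,0,0],"twist": [0,0,0.113]},
  {"grip": 1,"translation": [0,0,0],"twist": [0,0,0.113]},
])

```text
clock: 2.65
eef_pos: [539.5, -27.4, 231.1]
tcp_rot: [-3.141, -0.0, 1.566]
contact_force: [0.5, -0.0, -0.2]
opening: 0.001
```

```bash
python3 - <<'E'
from rig import r
import cv2,numpy as np
s=r.sense();print(s['clock'],s['eef_pos'],s['tcp_rot'],s['qpos'],s['contact_force'],s['opening'])
c=r.calibration("wrist");p,d=r.grab_frame("wrist")
cv2.imwrite("pics/wrist1.png",cv2.resize(p[:,:,::-1],(800,600),interpolation=cv2.INTER_CUBIC));np.savez("wrist1.npz",p=p,d=d,**c)
E
```

```text
2.65 [539.4968911  -27.3807274  231.05617145] [-3.14111480e+00 -2.61514957e-05  1.56616628e+00] [-5.34873904e-02  2.21980363e-01  1.81492481e+00  3.11437313e-06
  1.10516604e+00 -4.88587478e-02] [ 0.49356555 -0.04906115 -0.17878886] 0.0009580318289050107
```

View pics/wrist1.png

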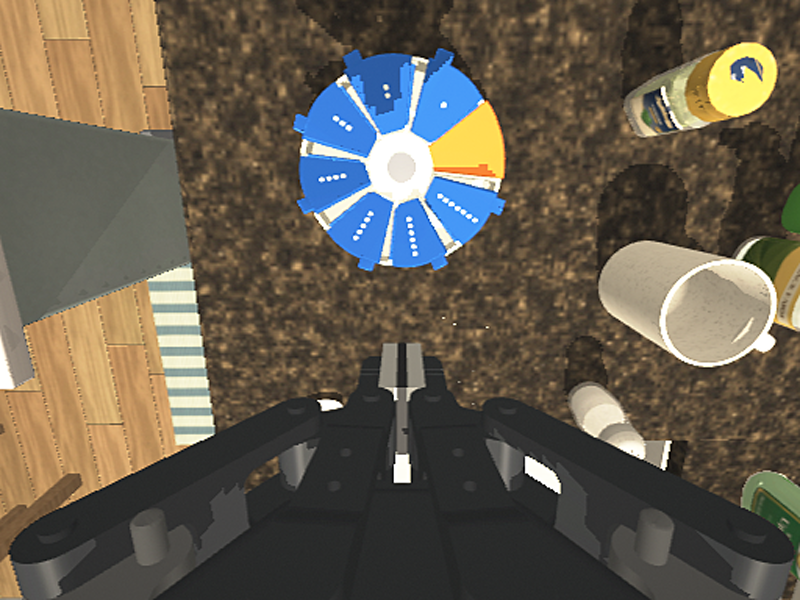

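```bash
cat > h.py <<'E'
import numpy as np,cv2
def cloud(f):
    d=f['d'];v,u=np.mgrid[:384,:512]
    C=np.stack([(u-f['cx'])/f['fx']*d,(v-f['cy'])/f['fy']*d,d],-1)
    return (C-f['t'])@f['R']
def ray(f,u,v,z):
    D=f['R'].T@np.array([(u-f['cx'])/f['fx'],(v-f['cy'])/f['fy'],1]);c=-f['R'].T@f['t']
    return c+D*(z-c[2])/D[2]
E
python3 - <<'E'
from h import *
for n,roi in [("wrist1",(190,30,335,180)),("top0",(178,170,245,235))]:
    f=dict(np.load(n+".npz"));W=cloud(f);p=f['p'].astype(float)
    x0,y0,x1,y1=roi;m=np.zeros(p.shape[:2],bool);m[y0:y1,x0:x1]=1
    R,G,B=p[...,0],p[...,1],p[...,2]
    org=m&(R>200)&(B<120)&(R-B>100)
    wh=m&(p.min(-1)>200)
    Wo=W[org];print(n,"orange",org.sum(),Wo.mean(0).round(1),np.median(Wo[:,2]))
    # hub: white pixels near centre
    c0=np.array([540,50])
    hub=wh&(np.hypot(W[...,0]-c0[0],W[...,1]-c0[1])<32)&(W[...,2]>25)
    H=W[hub];print("hub",hub.sum(),H.mean(0).round(1),np.median(H[:,2]))
    tab=(np.hypot(W[...,0]-540,W[...,1]-50)>100)&(np.hypot(W[...,0]-540,W[...,1]-50)<115)
    tab&=abs(W[...,2])<8
    print("table z",np.median(W[tab][:,2]))
f=dict(np.load("wrist1.npz"))
for u,v,z in [(256.6,106.9,34),(258.2,106,34)]: print(ray(f,u,v,z).round(1))
c=ray(f,256.6,106.9,34)
for a in [(433,148),(482,101),(437,178),(499,181)]:
    q=ray(f,a[0]/1.5625,a[1]/1.5625,33.3)-c;print(a,q.round(1),np.degrees(np.arctan2(q[1],q[0])).round(1),np.hypot(q[0],q[1]).round(1))
p=f['p'][15:185,180:340,::-1]
cv2.imwrite("pics/w1c.png",cv2.resize(p,None,fx=3.5,fy=3.5,interpolation=cv2.INTER_CUBIC))
E
```

```text
wrist1 orange 1600 [594.4  66.1  34.7] 34.3507539900176
hub 1511 [538.8  51.1  38.2] 34.490851874112955
table z 1.0071181829345577
top0 orange 221 [595.7  67.   33.7] 33.588214537249875
hub 185 [539.2  51.4  33.9] 34.00572242370707
table z 0.4931032470374125
[539.5  50.6  34. ]
[541.5  51.7  34. ]
(433, 148) [25.1 14.1 -0.7] 29.4 28.8
(482, 101) [61.7 47.6 -0.7] 37.7 77.9
(437, 178) [28.6 -8.4 -0.7] -16.4 29.8
(499, 181) [ 77.9 -11.   -0.7] -8.0 78.7
```

View pics/w1c.png

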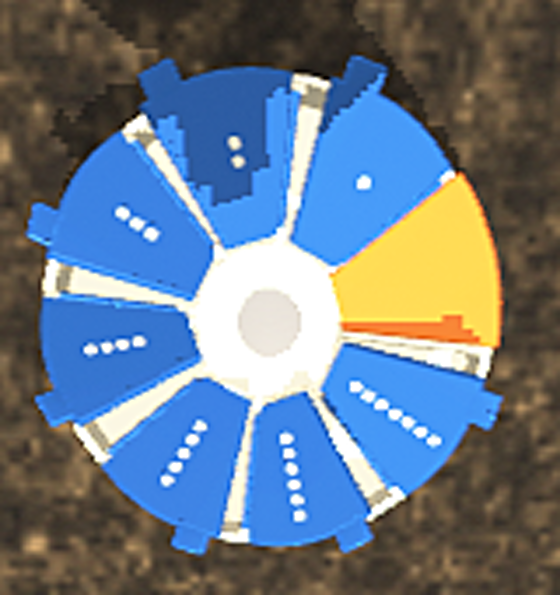

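jog_arm([
  {"grip": 1,"translation": [0.024,0.013,0],"twist": [0,0,0]},
  {"grip": 1,"translation": [0.024,0.013,0],"twist": [0,0,0]},
  {"grip": 1,"translation": [0.024,0.013,0],"twist": [0,0,0]},
  {"grip": 1,"translation": [0.0235,0.0138,0],"twist": [0,0,0]},
  {"grip": 1,"translation": [0,0,0.034],"twist": [0,0,0]},
  {"grip": 1,"translation": [0,0,0.034],"twist": [0,0,0]},
  {"grip": 1,"translation": [0,0,0.034],"twist": [0,0,0]},
  {"grip": 1,"translation": [0,0,0.034],"twist": [0,0,0]},
  {"grip": 1,"translation": [0,0,0.034],"twist": [0,0,0]},
  {"grip": 1,"translation": [0,0,0],"twist": [0,0,0]},
])

```text
clock: 3.53
eef_pos: [587.8, 67.7, 55.1]
tcp_rot: [-3.131, 0.001, 1.574]
contact_force: [-1.4, -0.2, -0.5]
opening: -0.001
```

```bash
cat > look.py <<'E'
import sys
from rig import r
from h import *
s=r.sense();print(s['clock'],s['eef_pos'],s['tcp_rot'],s['contact_force'])
for n in sys.argv[2:]:
    c=r.calibration(n);p,d=r.grab_frame(n)
    np.savez(f"{n}{sys.argv[1]}.npz",p=p,d=d,**c)
    q=p[:,:,::-1]
    q=cv2.resize(q,(800,600),interpolation=cv2.INTER_CUBIC) if n=="wrist" else cv2.resize(q[150:280,150:300] if n=="top" else q[150:310,170:340],None,fx=4,fy=4,interpolation=cv2.INTER_CUBIC)
    cv2.imwrite(f"pics/{n}{sys.argv[1]}.png",q)
E
python3 look.py 2 wrist side
```

```text
3.5333 [587.76016675  67.70894037  55.11378937] [-3.13145684e+00  1.12097042e-03  1.57447911e+00] [-1.37199246 -0.23778467 -0.51180985]
```

View pics/wrist2.png

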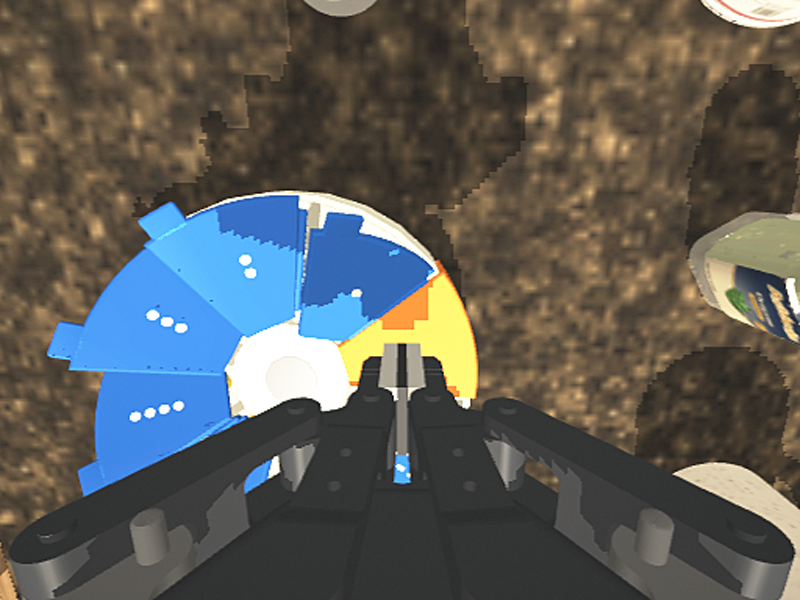

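View pics/side2.png

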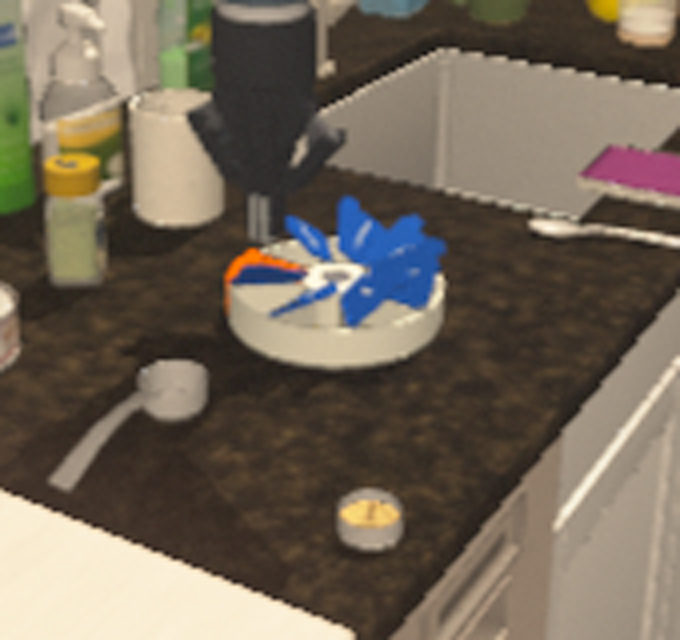

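jog_arm([
  {"grip": 1,"translation": [0,0,0],"twist": [0,0,0]},
  {"grip": 1,"translation": [0,0,0],"twist": [0,0,0]},
  {"grip": 1,"translation": [0,0,0],"twist": [0,0,0]},
])

```text
clock: 3.88
eef_pos: [593.9, 68.3, 63.5]
tcp_rot: [3.138, -0.0, 1.572]
contact_force: [0.4, 0.5, 0.2]
opening: 0.0
```

jog_arm([
  {"grip": 1,"translation": [0,0,0.004],"twist": [0,0,0]},
  {"grip": 1,"translation": [0,0,0.004],"twist": [0,0,0]},
  {"grip": 1,"translation": [0,0,0.004],"twist": [0,0,0]},
  {"grip": 1,"translation": [0,0,0.004],"twist": [0,0,0]},
  {"grip": 1,"translation": [0,0,0.003],"twist": [0,0,0]},
  {"grip": 1,"translation": [0,0,0.002],"twist": [0,0,0]},
  {"grip": 1,"translation": [0,0,0],"twist": [0,0,0]},
  {"grip": 1,"translation": [0,0,0],"twist": [0,0,0]},
  {"grip": 1,"translation": [0,0,0],"twist": [0,0,0]},
  {"grip": 1,"translation": [0,0,0],"twist": [0,0,0]},
])

```text
clock: 4.72
eef_pos: [592.6, 68.2, 40.4]
tcp_rot: [3.141, -0.0, 1.572]
contact_force: [-0.5, -0.1, -0.1]
opening: -0.001
```

jog_arm([
  {"grip": 1,"translation": [0,0,0.002],"twist": [0,0,0]},
  {"grip": 1,"translation": [0,0,0.002],"twist": [0,0,0]},
  {"grip": 1,"translation": [0,0,0.001],"twist": [0,0,0]},
  {"grip": 1,"translation": [0,0,0],"twist": [0,0,0]},
  {"grip": 1,"translation": [0,0,0],"twist": [0,0,0]},
  {"grip": 1,"translation": [0,0,0],"twist": [0,0,0]},
  {"grip": 1,"translation": [0,0,0],"twist": [0,0,0]},
])

```text
clock: 5.3
eef_pos: [592.5, 68.2, 35.3]
tcp_rot: [3.141, -0.0, 1.572]
contact_force: [-0.0, -0.7, -0.5]
opening: -0.002
```

jog_arm([
  {"grip": 1,"translation": [0,0,0.0005],"twist": [0,0,0]},
  {"grip": 1,"translation": [0,0,0.0005],"twist": [0,0,0]},
  {"grip": 1,"translation": [0,0,0],"twist": [0,0,0]},
  {"grip": 1,"translation": [0,0,0],"twist": [0,0,0]},
])

```text
clock: 5.63
eef_pos: [592.4, 68.2, 34.2]
tcp_rot: [-3.142, -0.0, 1.572]
contact_force: [-0.8, -0.2, 0.6]
opening: 0.004
```

jog_arm([
  {"grip": 1,"translation": [0,0,0.0005],"twist": [0,0,0]},
  {"grip": 1,"translation": [0,0,0],"twist": [0,0,0]},
  {"grip": 1,"translation": [0,0,0],"twist": [0,0,0]},
])

```text
clock: 5.88
eef_pos: [592.4, 68.2, 33.7]
tcp_rot: [-3.142, 0.0, 1.572]
contact_force: [-0.4, 0.7, 0.0]
opening: -0.005
```

jog_arm([
  {"grip": 1,"translation": [0,0,0.0005],"twist": [0,0,0]},
  {"grip": 1,"translation": [0,0,0],"twist": [0,0,0]},
  {"grip": 1,"translation": [0,0,0],"twist": [0,0,0]},
])

```text
clock: 6.13
eef_pos: [592.5, 68.2, 33.4]
tcp_rot: [3.141, -0.0, 1.572]
contact_force: [0.4, -0.1, 1.4]
opening: -0.0
```

jog_arm([
  {"grip": 1,"translation": [0,0,0.0003],"twist": [0,0,0]},
  {"grip": 1,"translation": [0,0,0],"twist": [0,0,0]},
  {"grip": 1,"translation": [0,0,0],"twist": [0,0,0]},
])

```text
clock: 6.38
eef_pos: [592.5, 68.2, 33.4]
tcp_rot: [3.141, -0.0, 1.572]
contact_force: [-1.6, -0.2, 5.8]
opening: -0.001
```

```bash
python3 - <<'E'
import numpy as np
c=np.array([539.5,50.8]);p=np.array([592.5,68.2])
a=18.0
for k in range(9):
    L=[]
    for i in range(10):
        a+=4
        t=c+56*np.array([np.cos(np.radians(a)),np.sin(np.radians(a))])
        d=np.round(t-p,1);p=p+d
        L.append('{"grip": 1, "translation": [%.4f, %.4f, 0], "twist": [0, 0, 0]}'%(d[1]/1e3,d[0]/1e3))
    print(k,a,p.round(1));print(", ".join(L))
E
```

```text
0 58.0 [569.2  98.3]
{"grip": 1, "translation": [0.0036, -0.0011, 0], "twist": [0, 0, 0]}, {"grip": 1, "translation": [0.0035, -0.0016, 0], "twist": [0, 0, 0]}, {"grip": 1, "translation": [0.0035, -0.0018, 0], "twist": [0, 0, 0]}, {"grip": 1, "translation": [0.0033, -0.0021, 0], "twist": [0, 0, 0]}, {"grip": 1, "translation": [0.0032, -0.0023, 0], "twist": [0, 0, 0]}, {"grip": 1, "translation": [0.0030, -0.0025, 0], "twist": [0, 0, 0]}, {"grip": 1, "translation": [0.0028, -0.0027, 0], "twist": [0, 0, 0]}, {"grip": 1, "translation": [0.0026, -0.0029, 0], "twist": [0, 0, 0]}, {"grip": 1, "translation": [0.0024, -0.0031, 0], "twist": [0, 0, 0]}, {"grip": 1, "translation": [0.0022, -0.0032, 0], "twist": [0, 0, 0]}
1 98.0 [531.7 106.3]
{"grip": 1, "translation": [0.0019, -0.0034, 0], "twist": [0, 0, 0]}, {"grip": 1, "translation": [0.0018, -0.0035, 0], "twist": [0, 0, 0]}, {"grip": 1, "translation": [0.0014, -0.0036, 0], "twist": [0, 0, 0]}, {"grip": 1, "translation": [0.0012, -0.0038, 0], "twist": [0, 0, 0]}, {"grip": 1, "translation": [0.0010, -0.0038, 0], "twist": [0, 0, 0]}, {"grip": 
[... 4686 characters left out ...]
 68.1]
{"grip": 1, "translation": [0.0037, 0.0014, 0], "twist": [0, 0, 0]}, {"grip": 1, "translation": [0.0038, 0.0010, 0], "twist": [0, 0, 0]}, {"grip": 1, "translation": [0.0038, 0.0008, 0], "twist": [0, 0, 0]}, {"grip": 1, "translation": [0.0038, 0.0006, 0], "twist": [0, 0, 0]}, {"grip": 1, "translation": [0.0039, 0.0003, 0], "twist": [0, 0, 0]}, {"grip": 1, "translation": [0.0040, -0.0000, 0], "twist": [0, 0, 0]}, {"grip": 1, "translation": [0.0039, -0.0003, 0], "twist": [0, 0, 0]}, {"grip": 1, "translation": [0.0038, -0.0006, 0], "twist": [0, 0, 0]}, {"grip": 1, "translation": [0.0038, -0.0008, 0], "twist": [0, 0, 0]}, {"grip": 1, "translation": [0.0038, -0.0010, 0], "twist": [0, 0, 0]}
```

jog_arm([
  {"grip": 1,"translation": [0,0,-0.0003],"twist": [0,0,0]},
  {"grip": 1,"translation": [0,0,0],"twist": [0,0,0]},
  {"grip": 1,"translation": [0,0,0],"twist": [0,0,0]},
])

```text
clock: 6.63
eef_pos: [592.5, 68.2, 33.4]
tcp_rot: [3.141, 0.0, 1.572]
contact_force: [-1.2, 0.5, 4.1]
opening: 0.001
```

jog_arm([
  {"grip": 1,"translation": [0,0,-0.0003],"twist": [0,0,0]},
  {"grip": 1,"translation": [0.0036,-0.0011,0],"twist": [0,0,0]},
  {"grip": 1,"translation": [0.0035,-0.0016,0],"twist": [0,0,0]},
  {"grip": 1,"translation": [0.0035,-0.0018,0],"twist": [0,0,0]},
  {"grip": 1,"translation": [0.0033,-0.0021,0],"twist": [0,0,0]},
  {"grip": 1,"translation": [0.0032,-0.0023,0],"twist": [0,0,0]},
])

```text
clock: 7.13
eef_pos: [583.2, 85.8, 33.5]
tcp_rot: [-3.141, -0.0, 1.572]
contact_force: [1.0, -0.3, 0.1]
opening: -0.003
```

jog_arm([
  {"grip": 1,"translation": [0.003,-0.0025,0],"twist": [0,0,0]},
  {"grip": 1,"translation": [0.0028,-0.0027,0],"twist": [0,0,0]},
  {"grip": 1,"translation": [0.0026,-0.0029,0],"twist": [0,0,0]},
  {"grip": 1,"translation": [0.0024,-0.0031,0],"twist": [0,0,0]},
  {"grip": 1,"translation": [0.0022,-0.0032,0],"twist": [0,0,0]},
])

```text
clock: 7.55
eef_pos: [568.7, 98.5, 33.6]
tcp_rot: [-3.142, 0.0, 1.572]
contact_force: [0.0, -0.7, 1.1]
opening: 0.001
```

```bash
python3 look.py 3 wrist side
```

```text
7.55 [568.70722163  98.53514563  33.58455568] [-3.14153728e+00  3.92833976e-06  1.57188912e+00] [ 0.04637781 -0.73479661  1.09596867]
```

View pics/wrist3.png

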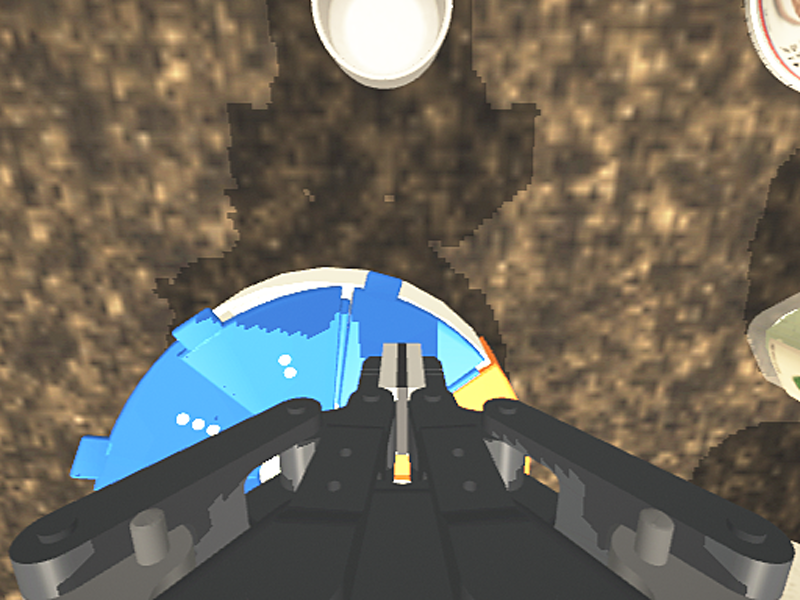

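View pics/side3.png

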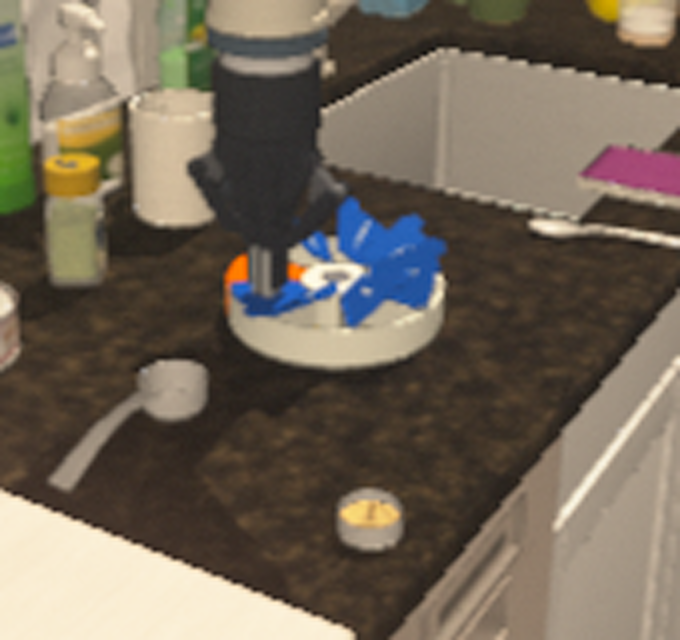

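The tip is on lid 1, which is now flat under it (at about (400,330)). Lid 2 and the rest are still open and the organiser has not moved.

jog_arm([
  {"grip": 1,"translation": [0.0019,-0.0034,0],"twist": [0,0,0]},
  {"grip": 1,"translation": [0.0018,-0.0035,0],"twist": [0,0,0]},
  {"grip": 1,"translation": [0.0014,-0.0036,0],"twist": [0,0,0]},
  {"grip": 1,"translation": [0.0012,-0.0038,0],"twist": [0,0,0]},
  {"grip": 1,"translation": [0.001,-0.0038,0],"twist": [0,0,0]},
  {"grip": 1,"translation": [0.0007,-0.0038,0],"twist": [0,0,0]},
  {"grip": 1,"translation": [0.0004,-0.0039,0],"twist": [0,0,0]},
  {"grip": 1,"translation": [0.0001,-0.0039,0],"twist": [0,0,0]},
  {"grip": 1,"translation": [-0.0001,-0.0039,0],"twist": [0,0,0]},
  {"grip": 1,"translation": [-0.0004,-0.0039,0],"twist": [0,0,0]},
])

```text
clock: 8.48
eef_pos: [531.0, 106.2, 33.6]
tcp_rot: [-3.141, 0.0, 1.572]
contact_force: [0.0, 0.0, 0.4]
opening: 0.003
```

jog_arm([
  {"grip": 1,"translation": [-0.0007,-0.0038,0.0001],"twist": [0,0,0]},
  {"grip": 1,"translation": [-0.001,-0.0038,0],"twist": [0,0,0]},
  {"grip": 1,"translation": [-0.0012,-0.0038,0],"twist": [0,0,0]},
  {"grip": 1,"translation": [-0.0014,-0.0036,0],"twist": [0,0,0]},
  {"grip": 1,"translation": [-0.0018,-0.0035,0],"twist": [0,0,0]},
  {"grip": 1,"translation": [-0.0019,-0.0034,0],"twist": [0,0,0]},
  {"grip": 1,"translation": [-0.0022,-0.0032,0],"twist": [0,0,0]},
  {"grip": 1,"translation": [-0.0024,-0.0031,0],"twist": [0,0,0]},
  {"grip": 1,"translation": [-0.0026,-0.0029,0],"twist": [0,0,0]},
  {"grip": 1,"translation": [-0.0028,-0.0027,0],"twist": [0,0,0]},
])

```text
clock: 9.32
eef_pos: [497.3, 87.9, 33.4]
tcp_rot: [-3.141, 0.0, 1.572]
contact_force: [-0.6, 0.4, -0.4]
opening: -0.004
```

jog_arm([
  {"grip": 1,"translation": [-0.003,-0.0025,0],"twist": [0,0,0]},
  {"grip": 1,"translation": [-0.0032,-0.0023,0],"twist": [0,0,0]},
  {"grip": 1,"translation": [-0.0033,-0.0021,0],"twist": [0,0,0]},
  {"grip": 1,"translation": [-0.0035,-0.0018,0],"twist": [0,0,0]},
  {"grip": 1,"translation": [-0.0035,-0.0016,0],"twist": [0,0,0]},
  {"grip": 1,"translation": [-0.0037,-0.0014,0],"twist": [0,0,0]},
  {"grip": 1,"translation": [-0.0038,-0.001,0],"twist": [0,0,0]},
  {"grip": 1,"translation": [-0.0038,-0.0008,0],"twist": [0,0,0]},
  {"grip": 1,"translation": [-0.0038,-0.0006,0],"twist": [0,0,0]},
  {"grip": 1,"translation": [-0.0039,-0.0003,0],"twist": [0,0,0]},
])

```text
clock: 10.15
eef_pos: [483.4, 52.3, 33.5]
tcp_rot: [-3.142, 0.0, 1.572]
contact_force: [-0.8, -0.2, 0.3]
opening: 0.003
```

```bash
python3 look.py 4 wrist side
```

```text
10.15 [483.3661478   52.26056208  33.48318432] [-3.14157823e+00  3.74831377e-05  1.57184930e+00] [-0.84171173 -0.15103495  0.3038426 ]
```

View pics/wrist4.png

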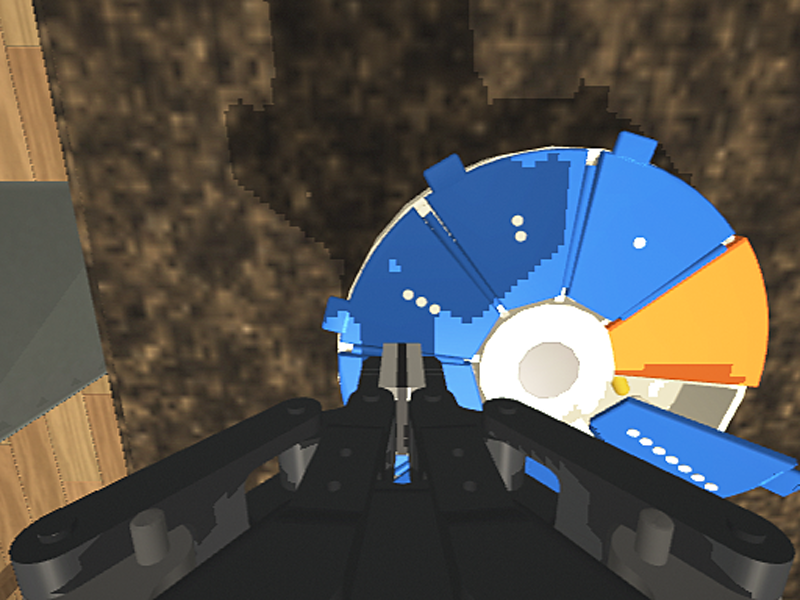

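View pics/side4.png

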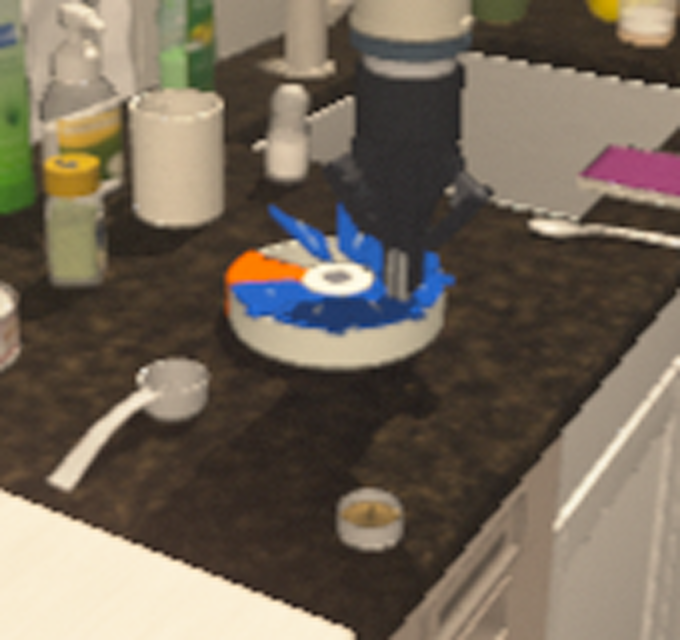

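Lids 1–3 lie flat (dots at (640,242), (518,228) and (420,302)), and lid 4 is under the tip. Lids 5–7 are still raised. Continuing.

jog_arm([
  {"grip": 1,"translation": [-0.004,0,0],"twist": [0,0,0]},
  {"grip": 1,"translation": [-0.0039,0.0003,0],"twist": [0,0,0]},
  {"grip": 1,"translation": [-0.0038,0.0006,0],"twist": [0,0,0]},
  {"grip": 1,"translation": [-0.0038,0.0008,0],"twist": [0,0,0]},
  {"grip": 1,"translation": [-0.0038,0.001,0],"twist": [0,0,0]},
  {"grip": 1,"translation": [-0.0037,0.0014,0],"twist": [0,0,0]},
  {"grip": 1,"translation": [-0.0035,0.0016,0],"twist": [0,0,0]},
  {"grip": 1,"translation": [-0.0035,0.0018,0],"twist": [0,0,0]},
  {"grip": 1,"translation": [-0.0033,0.0021,0],"twist": [0,0,0]},
  {"grip": 1,"translation": [-0.0032,0.0023,0],"twist": [0,0,0]},
])

```text
clock: 11.08
eef_pos: [495.6, 15.8, 33.5]
tcp_rot: [-3.142, 0.0, 1.572]
contact_force: [0.2, -0.5, 1.4]
opening: 0.002
```

jog_arm([
  {"grip": 1,"translation": [-0.003,0.0025,0],"twist": [0,0,0]},
  {"grip": 1,"translation": [-0.0028,0.0027,0],"twist": [0,0,0]},
  {"grip": 1,"translation": [-0.0026,0.0029,0],"twist": [0,0,0]},
  {"grip": 1,"translation": [-0.0024,0.0031,0],"twist": [0,0,0]},
  {"grip": 1,"translation": [-0.0022,0.0032,0],"twist": [0,0,0]},
  {"grip": 1,"translation": [-0.0019,0.0034,0],"twist": [0,0,0]},
  {"grip": 1,"translation": [-0.0018,0.0035,0],"twist": [0,0,0]},
  {"grip": 1,"translation": [-0.0014,0.0036,0],"twist": [0,0,0]},
  {"grip": 1,"translation": [-0.0012,0.0038,0],"twist": [0,0,0]},
  {"grip": 1,"translation": [-0.001,0.0038,0],"twist": [0,0,0]},
])

```text
clock: 11.92
eef_pos: [528.0, -4.2, 33.4]
tcp_rot: [-3.141, -0.0, 1.572]
contact_force: [-1.0, 1.9, 0.2]
opening: -0.002
```

```bash
python3 look.py 5 wrist side
```

```text
11.9167 [528.0154291   -4.16705986  33.40947211] [-3.14106320e+00 -6.28121855e-05  1.57174352e+00] [-0.96399437  1.87440109  0.20246166]
```

View pics/wrist5.png

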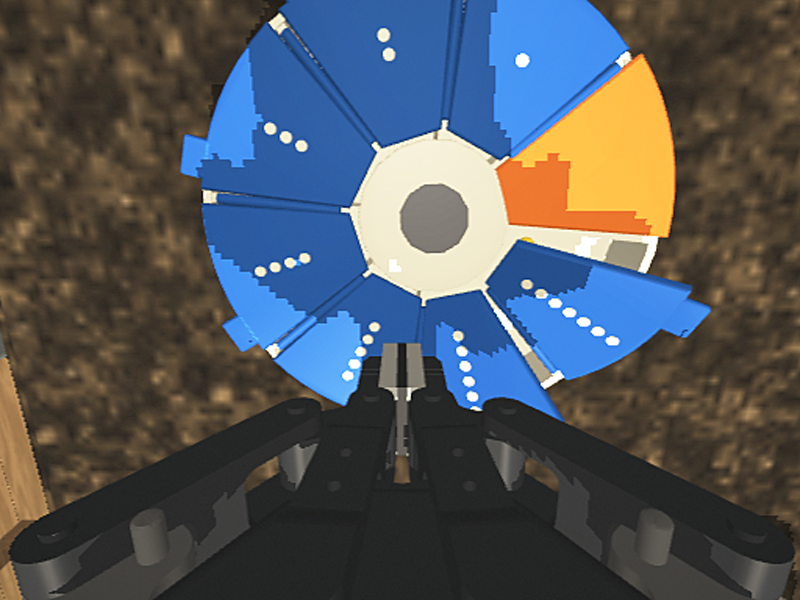

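View pics/side5.png

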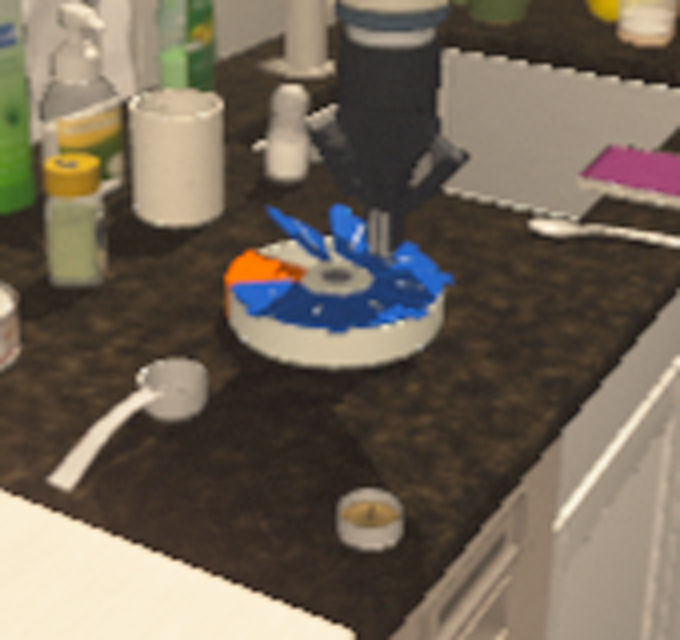

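```bash
python3 - <<'E'
from h import *
f=dict(np.load("wrist5.npz"));W=cloud(f)
for n,u,v in [("hub",390,180),("l1",570,100),("l2",340,60),("l2edge",300,20),("l3",300,170),("l3e",230,180),("l4",330,250),("l4e",262,335),("l5",320,340),("l5b",340,385),("l5c",330,395),("l6",440,320),("l7",560,290),("or",600,130)]:
    print(n,W[int(v/1.5625),int(u/1.5625)].round(1))
p=f['p']
f=dict(np.load("side5.npz"))
cv2.imwrite("pics/s5z.png",cv2.resize(f['p'][195:245,220:290,::-1],None,fx=11,fy=11,interpolation=cv2.INTER_CUBIC))
E
```

```text
hub [523.8  63.2  35. ]
l1 [581.3  87.8  33.2]
l2 [527.8  62.5 177. ]
l2edge [497.1 110.3  33.9]
l3 [494.2  66.7  33.2]
l3e [470.7  63.2  34. ]
l4 [503.   39.7  34.2]
l4e [476.1   8.2  33.4]
l5 [497.7   7.   35.1]
l5b [504.2 -12.   33.7]
l5c [500.6 -15.3  34.8]
l6 [541.3  15.7  37.7]
l7 [578.9  29.2  47.7]
or [592.3  78.9  33.5]
```

View pics/s5z.png

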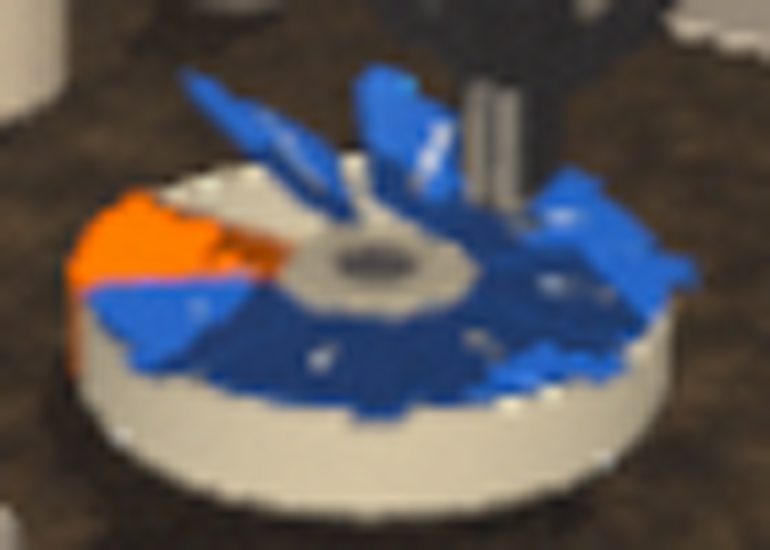

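Lids 1–5 are flat in depth (33–35 mm); the bright patch seen at the right in the side view is only light. Lids 6 and 7 are still raised.

jog_arm([
  {"grip": 1,"translation": [-0.0007,0.0038,0],"twist": [0,0,0]},
  {"grip": 1,"translation": [-0.0004,0.0039,0],"twist": [0,0,0]},
  {"grip": 1,"translation": [-0.0001,0.0039,0],"twist": [0,0,0]},
  {"grip": 1,"translation": [0.0001,0.0039,0],"twist": [0,0,0]},
  {"grip": 1,"translation": [0.0004,0.0039,0],"twist": [0,0,0]},
  {"grip": 1,"translation": [0.0007,0.0038,0],"twist": [0,0,0]},
  {"grip": 1,"translation": [0.001,0.0038,0],"twist": [0,0,0]},
  {"grip": 1,"translation": [0.0012,0.0038,0],"twist": [0,0,0]},
  {"grip": 1,"translation": [0.0014,0.0036,0],"twist": [0,0,0]},
  {"grip": 1,"translation": [0.0018,0.0035,0],"twist": [0,0,0]},
])

```text
clock: 12.85
eef_pos: [566.2, 1.5, 33.5]
tcp_rot: [3.142, -0.0, 1.572]
contact_force: [0.1, 0.3, -1.0]
opening: 0.002
```

jog_arm([
  {"grip": 1,"translation": [0.0019,0.0034,0],"twist": [0,0,0]},
  {"grip": 1,"translation": [0.0022,0.0032,0],"twist": [0,0,0]},
  {"grip": 1,"translation": [0.0024,0.0031,0],"twist": [0,0,0]},
  {"grip": 1,"translation": [0.0026,0.0029,0],"twist": [0,0,0]},
  {"grip": 1,"translation": [0.0028,0.0027,0],"twist": [0,0,0]},
  {"grip": 1,"translation": [0.003,0.0025,0],"twist": [0,0,0]},
  {"grip": 1,"translation": [0.0032,0.0023,0],"twist": [0,0,0]},
  {"grip": 1,"translation": [0.0033,0.0021,0],"twist": [0,0,0]},
  {"grip": 1,"translation": [0.0035,0.0018,0],"twist": [0,0,0]},
  {"grip": 1,"translation": [0.0035,0.0016,0],"twist": [0,0,0]},
])

```text
clock: 13.68
eef_pos: [591.5, 30.1, 33.5]
tcp_rot: [3.142, 0.0, 1.572]
contact_force: [-0.4, -0.8, -0.5]
opening: -0.0
```

jog_arm([
  {"grip": 1,"translation": [0.0037,0.0014,0],"twist": [0,0,0]},
  {"grip": 1,"translation": [0.0038,0.001,0],"twist": [0,0,0]},
  {"grip": 1,"translation": [0.0038,0.0008,0],"twist": [0,0,0]},
  {"grip": 1,"translation": [0.0038,0.0006,0],"twist": [0,0,0]},
  {"grip": 1,"translation": [0.0039,0.0003,0],"twist": [0,0,0]},
  {"grip": 1,"translation": [0.004,0,0],"twist": [0,0,0]},
  {"grip": 1,"translation": [0.0039,-0.0003,0],"twist": [0,0,0]},
  {"grip": 1,"translation": [0,0,0],"twist": [0,0,0]},
])

```text
clock: 14.35
eef_pos: [595.0, 57.4, 33.5]
tcp_rot: [-3.141, -0.0, 1.572]
contact_force: [-0.9, -0.4, -0.8]
opening: 0.0
```

jog_arm([
  {"grip": 1,"translation": [0.001,0,-0.003],"twist": [0,0,0]},
  {"grip": 1,"translation": [0,0,-0.01],"twist": [0,0,0]},
  {"grip": 1,"translation": [0,0,-0.02],"twist": [0,0,0]},
  {"grip": 1,"translation": [0,0,-0.03],"twist": [0,0,0]},
  {"grip": 1,"translation": [0,0,-0.03],"twist": [0,0,0]},
  {"grip": 1,"translation": [-0.02,-0.013,-0.02],"twist": [0,0,0]},
  {"grip": 1,"translation": [-0.025,-0.014,-0.01],"twist": [0,0,0]},
  {"grip": 1,"translation": [-0.025,-0.014,0],"twist": [0,0,0]},
  {"grip": 1,"translation": [-0.015,-0.01,0],"twist": [0,0,0]},
  {"grip": 1,"translation": [-0.005,-0.004,0],"twist": [0,0,0]},
])

```text
clock: 15.18
eef_pos: [538.9, -34.4, 157.7]
tcp_rot: [3.141, 0.001, 1.57]
contact_force: [-0.4, 0.5, 0.6]
opening: -0.0
```

jog_arm([
  {"grip": 1,"translation": [0,0,0],"twist": [0,0,0]},
  {"grip": 1,"translation": [0,0,0],"twist": [0,0,0]},
  {"grip": 1,"translation": [0,0,0],"twist": [0,0,0]},
  {"grip": 1,"translation": [0,0,0],"twist": [0,0,0]},
  {"grip": 1,"translation": [0,0,0],"twist": [0,0,0]},
  {"grip": 1,"translation": [0,0,0],"twist": [0,0,0]},
  {"grip": 1,"translation": [0,0,0],"twist": [0,0,0]},
  {"grip": 1,"translation": [0,0,0],"twist": [0,0,0]},
])

```text
clock: 15.85
eef_pos: [540.3, -32.1, 156.4]
tcp_rot: [-3.141, -0.0, 1.572]
contact_force: [-0.1, -0.4, -0.7]
opening: -0.002
```

```bash
python3 look.py 6 wrist side top; python3 - <<'E'
from h import *
f=dict(np.load("wrist6.npz"));W=cloud(f);p=f['p'].astype(float)
m=(W[...,2]>15)&(W[...,2]<60)&(np.hypot(W[...,0]-540,W[...,1]-51)<90)
org=m&(p[...,0]>150)&(p[...,0]-p[...,2]>100);print("orange",W[org].mean(0))
# plane-fit tilt of each lid
x=W[...,0]-539.5;y=W[...,1]-50.8
a=(np.degrees(np.arctan2(y,x))-15)%360;rr=np.hypot(x,y)
blue=m&(p[...,2]-p[...,0]>60)
for k in range(1,8):
    h=22.5+45*(k-1)
    s=blue&(a>h+6)&(a<h+39)&(rr>35)&(rr<75)
    d=rr[s]*np.sin(np.radians(a[s]-h));z=W[...,2][s]
    c=np.polyfit(d,z,1);print(k,s.sum(),"z",np.median(z).round(1),"slope",c[0].round(3), "z at hinge",c[1].round(1))
    # two-variable plane incl. camera tilt
E
```

```text
15.85 [540.28580105 -32.13451541 156.37072151] [-3.14143082e+00 -1.79364328e-05  1.57216419e+00] [-0.10514606 -0.41661465 -0.69148219]
orange [594.5249796   69.79729499  34.37645383]
1 1708 z 34.4 slope 0.001 z at hinge 34.4
2 1722 z 34.3 slope 0.004 z at hinge 34.3
3 1554 z 34.3 slope 0.002 z at hinge 34.2
4 1329 z 34.3 slope 0.005 z at hinge 34.2
5 1184 z 34.2 slope 0.002 z at hinge 34.2
6 1138 z 34.3 slope 0.007 z at hinge 34.2
7 1226 z 34.4 slope 0.009 z at hinge 34.2
```

View pics/wrist6.png

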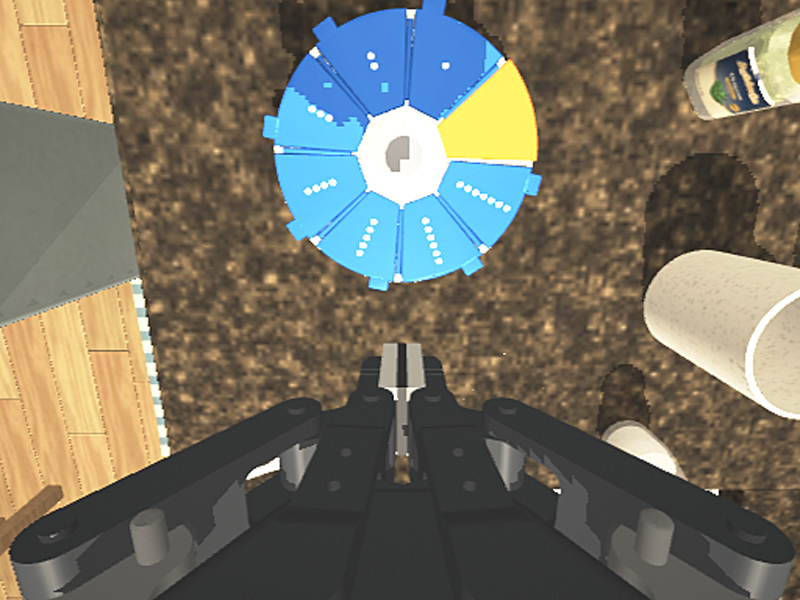

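View pics/side6.png

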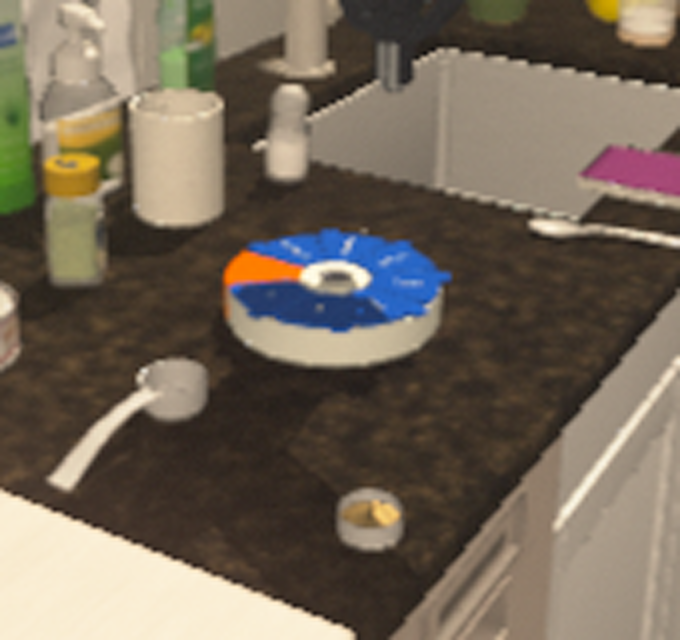

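```bash
python3 - <<'E'
from h import *
for n,u,v in [("wrist1",401,167),("wrist6",401,154)]:
    f=dict(np.load(n+".npz"));print(n,ray(f,u/1.5625,v/1.5625,34).round(1))
a=np.load("side2.npz")['p'].astype(int);b=np.load("side6.npz")['p'].astype(int)
print("base rim diff",abs(a-b)[228:244,225:285].mean())
from rig import r
print(r.sense()['contact_force']);print(r.sign_off())
E
```

```text
wrist1 [539.6  50.6  34. ]
wrist6 [539.9  51.   34. ]
base rim diff 15.78125
[-0.71541619 -0.88595373 -0.02890872]
the job is handed in; nothing more can be done
None
```

All seven lids are shut. I ran the closed fingertips once anticlockwise round the ring at about 33.5 mm, starting and ending on the orange segment, and handed the job in at about 16 s of the 56 s allowed.

- **Order:** in pictures taken on the way, lids 1–3 were flat before lids 5–7, and lids 1–5 before lids 6 and 7. The order within those groups follows from the path.
- **Lids:** a line fit to the wrist camera's depth gives each lid a slope of 0.001–0.009, with all tops at 34.2–34.4 mm. That is about 1 mm above the stated 33.3 mm, within the 2 mm calibration. The orange segment also measured 34.4 mm.
- **Force:** the highest reading was about 6 N, while feeling for the orange segment. Readings during the sweep, at the end of each move, stayed near 2 N or less.
- **Organiser:** its hub was at (539.6, 50.6) before and (539.9, 51.0) after, within measurement error.
- **Checks that disagreed:**
  - The orange patch's centre came out about 3 mm further in y than before. Part of it was shaded or hidden in the earlier view, so I put it down to that.
  - Comparing the side pictures of the base before and after showed a difference I did not look into. The lids and the arm's shadow had changed between them.
- **Other things:** those in the last pictures stood where they were. I gave them no separate measurement.

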